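# Strip the spool arm of a 3D printer

### The job

Clear the printer's spool arm. First slide the stop block off the free end of the bar and set it down in the shallow tray; then slide off the empty reel and stand it on its rim in the plywood crate; last, slide off the spacer sleeve and set it in the tray as well, on the tray's floor beside the stop block. Set things down rather than dropping them, and leave everything else on the bench where it is.

Things in the scene. Friction and masses are not known exactly. Their poses are not given: they have to be found in the camera images.
- stand: the spool stand, fixed to the bench: a dark base plate (130 x 130, 12 thick) with a post 40 wide (along x) and 20 thick, carrying a level square aluminium bar, 20 x 20 in section, whose centre line is 150 above the bench. Origin: on the bench under the post's centre; z up; +y runs along the bar to its free end (270 from the post's axis), x is level across it. Post and bar end flush at 160 high; nothing stands above them but the parts on the bar.
- bar_tip (a point): centre of the bar's free end face (150 high). Axes as stand.
- collar_center (a point): centre of the stop block, the part nearest the bar's free end: a grey plastic block 48 wide (x, across the bar), 36 long (y, along the bar), 60 high (z), 80 g or so, with a 25 x 25 square hole through its centre along y. It slides freely and hangs on the bar with 2.5 to spare on either side and 5 below, so its centre rests 2.5 below the bar's centre line.
- reel_center (a point): centre of the empty reel, second on the bar: black plastic, spoked flanges 140 across and 4 thick, 54 wide over the flanges (along its axle, its own y), hub bore 52 across, about 160 g. It hangs on the bar by the top of its bore, its centre 14 below the bar's centre line. It fits loosely: it can turn on the bar, and swing or shift along it a little if nudged.
- spacer_center (a point): centre of the spacer sleeve, third on the bar, between reel and post: a plain grey plastic eight-sided tube 44 across its flats, 60 long (along its own y), bore 34 across, about 60 g. It hangs on the bar with a flat on top and a flat to either side, its centre 4 below the bar's centre line.
- crate: an open plywood crate fixed on the bench, outside 170 (its x) x 86 (its y), 50 high, walls and floor 5 thick, so 160 x 76 inside: the reel stands in it on its rim with its axle along the crate's y and its centre 75 above the bench. Origin: centre of the underside.
- tray: a shallow open white plastic tray fixed on the bench, outside 130 (its x) x 160 (its y), 16 high, walls and floor 5 thick. It takes the stop block and the spacer side by side along its y. Origin: centre of the underside.
- tape: a roll of green masking tape lying flat, 100 across, 24 high; bystander, leave it. Origin: centre of the underside.
- scraper: a flat print scraper (spatula) about 190 long; bystander, leave it. Origin: on the bench under its middle.
- driver: a screwdriver about 180 long; bystander, leave it. Origin: on the bench under its middle.
- solvent: a white plastic bottle 64 across, 120 high; bystander, leave it. Origin: centre of the underside.
- jar: an amber jar 70 across, 85 high; bystander, leave it. Origin: centre of the underside.
- cup: a white cup 80 across, 90 high; bystander, leave it. Origin: centre of the underside.
- spare: a full reel lying flat, 140 across, 54 high; bystander, leave it. Origin: centre of the underside.

How it is judged (in metres and radians):
On the way, in this order (a step that is already met when the one before it is completed fails the run):
1. the stop block is off the bar and lies in the tray (x of collar_center in the frame of tray between -0.06 and 0.06 m and y of collar_center in the frame of tray between -0.075 and 0.075 m and z of collar_center in the frame of tray between 0 and 0.045 m), for 0.2 s.
2. the reel is off the bar and stands on its rim in the crate (x of reel_center in the frame of crate between -0.03 and 0.03 m and y of reel_center in the frame of crate between -0.03 and 0.03 m and z of reel_center in the frame of crate between 0 and 0.085 m and angle between reel_center's own y axis and vertical between 1.4 and 1.742 rad), for 0.2 s.
3. the spacer is off the bar and lies in the tray (x of spacer_center in the frame of tray between -0.06 and 0.06 m and y of spacer_center in the frame of tray between -0.075 and 0.075 m and z of spacer_center in the frame of tray between 0 and 0.045 m), for 0.2 s.
At the end, for the whole second after the job is handed in: Block and spacer on the tray floor (centres within 60 mm of its middle in x, 75 in y, under 45 high); reel on its rim in the crate (centre within 30 mm of the middle in x and y, under 85 high, axle level within 10 degrees); all at rest (all of step 1 and all of step 2 and all of step 3 and linear speed of each of collar, reel, spacer below 0.03 m/s); the robot touches nothing.
It fails at once if the stop block is dropped or thrown: faster than 0.9 m/s (a fall of about 40 mm) with no finger on it (linear speed of collar above 0.9 m/s and contact force between collar and the fingers below 0.05 N).
It fails at once if the reel is dropped or thrown: faster than 0.9 m/s (a fall of about 40 mm) with no finger on it (linear speed of reel above 0.9 m/s and contact force between reel and the fingers below 0.05 N).
It fails at once if the spacer is dropped or thrown: faster than 0.9 m/s (a fall of about 40 mm) with no finger on it (linear speed of spacer above 0.9 m/s and contact force between spacer and the fingers below 0.05 N).
It fails at once if a bystander (tape, scraper, screwdriver, bottle, jar, cup or full reel) is moved by more than 40 mm (distance of any of tape, scraper, driver, solvent, jar, cup, spare from where it was at the start of the episode above 0.04 m).
It also fails if it takes over 72 s, if anything falls off the work surface, if the arm or the gripper's body presses on something with over 40 N, if the wrist force passes 120 N, or if a joint passes its speed limit or range.

### The arm

A 7-joint arm with a two-finger parallel gripper is mounted at the origin on the work surface. World frame = base frame: x ahead of the robot, y to its left, z up, the work surface at z = 0. Lengths are in mm, angles in rad, forces in N, time in s.
With the tool pointing down it reaches from about 350 to 900 mm from the base axis. Payload 19.9 kg.
Tool frame: the origin (TCP) lies between the finger pads; the fingertips stand ahead of it and the grasp point (between the pads) lies 8 mm behind it (bot.tips_ahead is the z of the fingertips in the tool frame, in mm); z points along the fingers, y is the line along which they close (so a half turn about z gives the same grasp; the last joint's range is limited). The gripper opens to 85 mm and grips with 20 to 120 N. Pads are 22 mm wide; open, the fingers measure 114 mm over their backs; the gripper's body (76 mm by 85 mm) begins 54 mm behind the grasp point. The pads swing forward as they close: fully open they stand 13 mm farther back than shut.
Start: joints at [-1.387, 0.417, -0.01, 1.614, 0.005, 1.111, -0.053], TCP at [139.31, 609.258, 242.26] pointing down, gripper open.
Joint ranges: [-2.81, 2.81], [-0.39, 2.02], [-1.27, 1.25], [0.06, 2.57], [-1.19, 4.33], [0.19, 2], [-2.82, 2.82]. Speed limits (rad/s): [1.89, 1.89, 2.39, 2.39, 3.01, 3.01, 3.01].

### API

Orientations are given as a 3x3 rotation matrix whose columns are the frame's x, y, z axes.
In Python, from workcell import bot gives the robot as it stands. The module is installed in compiled form; this text tells all that it offers.
- The arm moves only by the tool servo_tool, never from a script. Its argument "targets" is a list that holds one entry, the list of rows, each a list of 7 numbers: the shift along the tool's x, y, z in cm, then the turn, a rotation vector about the tool's x, y, z in degrees, then the gripper's target within -1 to 1 (shut at 1, half-way at 0, fully open at -1). In form: [[[tx, ty, tz, wx, wy, wz, grip], ...]]. A call has 1 to 10 rows; each row is the pose to reach, as a shift and turn from the pose commanded when the call began, along the tool's axes at that moment; what a row does not reach only later rows make up. A row lasts 1/8 s, in which the tool goes at most 62.5 mm and 10.7 degrees, less where a joint would pass 70% of its speed; a pose out of reach is approached as far as the arm can. A call with a gripper value outside its range is refused whole. The fingers move at their own pace and stop on an object; "newtons" is the grip in N (left out, the last holds). Time passes only in rows, so rows that repeat a pose let the fingers close. It gives the time, the measured TCP pose, the force, the opening and the grip force at its end, in the units of the state.
- bot.observe(): the state, without advancing time (a new reading comes with each control period).
- bot.grab_frame(name): name is "scene" or "side" or "wrist"; returns a dict with "color" (480x640x3 uint8, red, green, blue), "fx", "fy", "cx", "cy" (pixels), "R" (3x3) and "t" (3): a world point X has camera coordinates R X + t. Camera axes: x right, y down, z forward; pixel columns grow to the right and rows downward; lengths in mm; the calibration is good to about 2 mm. A picture is of the moment at which its call begins. There is no depth.
- bot.close_job(): hands the job in; it is judged then, once.
Trained networks look in a picture, given as the dict that the camera call returned (one of the last four; its "shot" number tells which), for a name from the list of things; names that differ only in an ending like _2 or _b are one class to them, and where a whole thing is asked for, a point or a joint stands for the part that bears it (a point fixed in the world has none). Each returns a list of dicts, best first, with "score" (0 to 1); they miss things now and then, are a little off and sometimes report something else, mostly with a low value. They report only what shows in the picture. A call takes as long as a camera call.
- bot.recognise(picture, name): "point" ([x, y, z] in mm, in the coordinates of the camera as it stood for that picture, good to about 4 mm: the middle of the surface that is visible of it).
- bot.silhouettes(picture, name): "pixels" (480x640 bool, what is visible of it).
The state is a dict: "time_s": time; "joint_pos": joint angles; "joint_vel": joint speeds; "joint_efforts": joint torques, N m; "eef_pos": TCP position; "tcp_rot": TCP orientation; "ft_force": force on the tool from outside, world axes, zero at the start; "wrist_torque": the same for the moment, N m; "grip_width": opening from 0.0 (shut) to 1.0 (fully open); "gripper_force": force on a finger pad.
Only numpy, scipy, OpenCV 4.12 (cv2) and the standard library are available. Lean on these libraries where they do the work, as an engineer would, in place of code of your own. Each camera call takes 0.05 s, during which the arm holds its last target. There are 200 camera calls.

## Working session

There is one attempt and no reset: what is moved stays moved. The work goes in short steps, Python scripts to look and compute and a tool call to move; the robot and the scene stay as the last step left them, time stands still between calls to the robot, and variables do not carry over. Pictures are saved under pics/ and viewed, at most 10 in all, crops included, and the job is handed in when it is done.

Besides the shell and the picture viewer there is one more tool, called after "Request:" by a JSON object that holds its "method" and its "body". servo_tool: Moves the arm, as the interface text tells. Its arguments: {"type":"object","properties":{"targets":{"type":"array"},"newtons":{"type":"number"}},"required":["targets"]}

```bash
mkdir -p pics; cat > h.py <<'E'
import numpy as np, cv2
from workcell import bot
np.set_printoptions(precision=1,suppress=True)
def grab(n,save=None):
    f=bot.grab_frame(n)
    if save: cv2.imwrite('pics/'+save,f['color'][:,:,::-1])
    return f
def world(f,p): return np.array(f['R']).T@(np.array(p)-np.array(f['t']))
def ray(f,u,v,z):
    R=np.array(f['R']);c=-R.T@np.array(f['t']);d=R.T@np.array([(u-f['cx'])/f['fx'],(v-f['cy'])/f['fy'],1])
    return c+d*(z-c[2])/d[2]
def proj(f,X):
    p=np.array(f['R'])@np.array(X)+np.array(f['t']);return np.array([f['fx']*p[0]/p[2]+f['cx'],f['fy']*p[1]/p[2]+f['cy']])
def find(f,names,k=2):
    for n in names:
        for r in bot.recognise(f,n)[:k]: print(f.get('shot'),n,round(r['score'],2),world(f,r['point']),proj(f,world(f,r['point'])))
E
python3 - <<'E'
from h import *
N="stand bar_tip collar_center reel_center spacer_center crate tray tape scraper driver solvent jar cup spare".split()
s=bot.observe();print(s['time_s'],s['eef_pos'],s['tcp_rot'],s['ft_force'],bot.tips_ahead)
for c in ('scene','side'):
    f=grab(c,c+'0.png');print(c,-np.array(f['R']).T@np.array(f['t']));find(f,N,1)
print(bot.observe()['time_s'])
E
```

```text
0.0 [139.2 608.9 241.6] [[-1.   0.2 -0. ]
 [ 0.2  1.  -0. ]
 [-0.  -0.  -1. ]] [-0.6 -0.8 -0.7] 11.0
scene [1678.  -249.9  840.9]
1 collar_center 0.97 [565.4 -23.2 156.3] [327.9 246.4]
1 reel_center 0.66 [ 571.  -104.4  155.6] [297.9 250.2]
1 spacer_center 0.75 [ 547.6 -191.7  154.8] [263.8 248.6]
1 crate 0.58 [557.8 406.3  25.8] [470.6 271.5]
1 tray 0.96 [504.  205.4   3.4] [398.4 273.7]
1 scraper 0.6 [419.6 -29.4   4.3] [316.  264.8]
1 driver 0.54 [ 386.4 -396.8   17. ] [192.8 265.8]
1 solvent 0.73 [ 709.9 -289.    63. ] [230.7 318.6]
1 jar 0.63 [358.8 395.1  55.8] [442.5 230. ]
1 cup 0.86 [728.6 261.   63.4] [448.3 301.2]
1 spare 0.95 [ 597.8 -479.8   49.4] [154.9 302.8]
side [  186.1 -1009.8  1342.8]
2 stand 0.78 [ 523.6 -253.6   10.6] [352.9 323. ]
2 bar_tip 0.96 [ 527.  -255.6   13.8] [354.4 322.6]
2 collar_center 0.91 [542.8 -24.1 178.3] [331.5 214.1]
2 reel_center 0.96 [ 525.4 -127.4  158.2] [338.3 250.4]
2 spacer_center 0.68 [ 531.7 -194.3  165.8] [350.  268.3]
2 crate 0.69 [560.4 411.6  22.4] [291.7 149.7]
2 tray 0.93 [503.7 200.3   3.2] [294.1 203.6]
2 tape 0.59 [689.5  65.2  22.4] [368.3 216.5]
2 scraper 0.82 [389.6  -7.2   6.4] [276.3 264.5]
2 driver 0.78 [ 373.6 -401.3   21.5] [315.1 389. ]
2 solvent 0.63 [ 676.4 -307.3   74.2] [419.3 310.3]
2 jar 0.93 [329.1 390.7  60.2] [221.1 161. ]
2 cup 0.9 [709.1 253.8  61.2] [352.7 162.8]
2 spare 0.65 [ 569.8 -493.2   53.3] [409.1 392.9]
1.5
```

View pictures.

View pics/scene0.png

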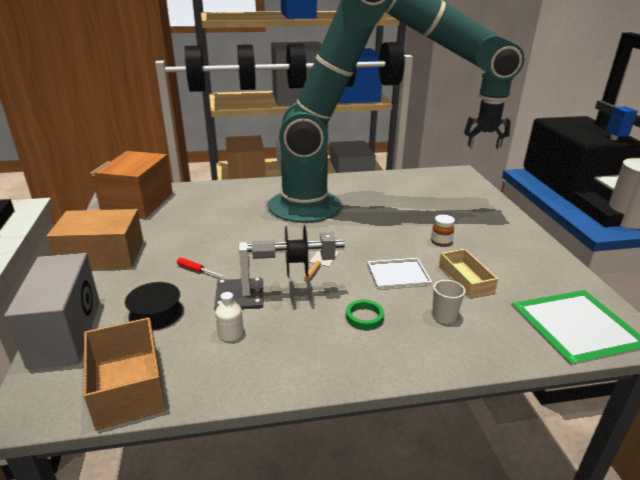

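View pics/side0.png

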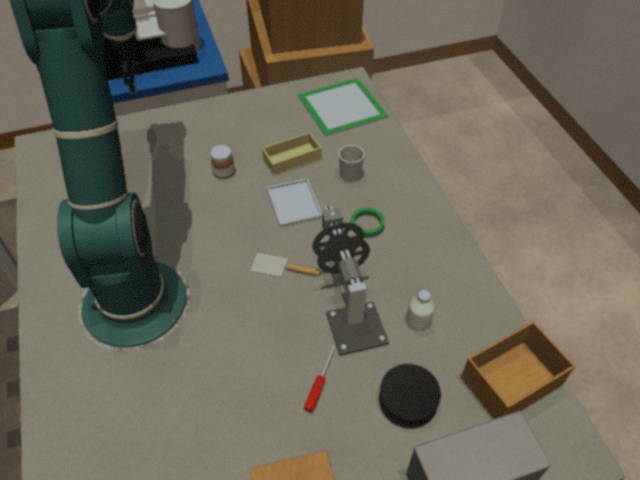

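```bash
cat >> h.py <<'E'
from scipy.optimize import minimize
def box(w,l,z0,z1,y=0): return np.array([[a*w/2,y+b*l/2,z] for a in(-1,1) for b in(-1,1) for z in(z0,z1)])
def cyl(r,y0,y1,zc,n=36): return np.array([[r*np.cos(t),y,zc+r*np.sin(t)] for t in np.linspace(0,2*np.pi,n) for y in(y0,y1)])
S=4
def fit(views,bodies,x0,steps=(25,25,.2)):
    """views: list of (frame, mask, ignore). fit x,y,yaw"""
    big=[(f,cv2.resize(m.astype(np.uint8),None,fx=S,fy=S,interpolation=1)>0,
          None if ig is None else cv2.resize(ig.astype(np.uint8),None,fx=S,fy=S,interpolation=0)>0) for f,m,ig in views]
    def cost(p):
        c,s=np.cos(p[2]),np.sin(p[2]);tot=0
        for f,m,ig in big:
            im=np.zeros(m.shape,np.uint8)
            for b in bodies:
                W=b@np.array([[c,s,0],[-s,c,0],[0,0,1]])+[p[0],p[1],0]
                q=np.array([proj(f,w) for w in W])*S+S/2
                cv2.fillConvexPoly(im,cv2.convexHull(np.round(q).astype(np.int32)),1)
            a=im>0
            if ig is not None: a=a&~ig; mm=m&~ig
            else: mm=m
            tot+=1-(a&mm).sum()/max(1,(a|mm).sum())
        return tot/len(big)
    x0=np.array(x0,float)
    for k in (1,.3):
        sim=np.vstack([x0]+[x0+k*np.eye(3)[i]*steps[i] for i in range(3)])
        r=minimize(cost,x0,method='Nelder-Mead',options=dict(initial_simplex=sim,xatol=.05,fatol=1e-4)); x0=r.x
    return r.x,r.fun
E
python3 - <<'E'
from h import *
fs={c:grab(c) for c in('scene','side')}
def m(c,n):
    r=bot.silhouettes(fs[c],n); return (r[0]['pixels'] if r else None)
M={(c,n):m(c,n) for c in fs for n in('tray','crate','collar_center','reel_center','spacer_center','stand')}
for k,v in M.items():
    if v is None: print(k,None)
    else: ys,xs=np.nonzero(v);print(k,v.sum(),xs.min(),xs.max(),ys.min(),ys.max())
k5=np.ones((3,3),np.uint8)
def run(n,bodies,x0,ig=()):
    for cs in(('scene','side'),('scene',),('side',)):
        V=[]
        for c in cs:
            if M[c,n] is None: continue
            I=[M[c,j] for j in ig if M[c,j] is not None]
            I=cv2.dilate(np.any(I,0).astype(np.uint8),k5)>0 if I else None
            V.append((fs[c],M[c,n],I))
        if V:
            p,e=fit(V,bodies,x0);print(n,cs,np.round(p,3),round(e,3),flush=True)
run('tray',[box(130,160,0,16)],(504,203,0))
run('crate',[box(170,86,0,50)],(559,409,0))
run('stand',[box(130,130,0,12),box(40,20,0,160),box(20,280,140,160,130)],(530,-255,0),('collar_center','reel_center','spacer_center'))
run('collar_center',[box(48,36,117.5,177.5)],(550,-24,0),('reel_center',))
run('reel_center',[cyl(70,-27,27,136)],(545,-110,0),('collar_center','spacer_center'))
run('spacer_center',[box(44,60,124,168)],(540,-192,0),('reel_center',))
E
```

```text
('scene', 'tray') 1556 369 430 258 289
('scene', 'crate') 1687 440 497 249 297
('scene', 'collar_center') 394 321 335 232 259
('scene', 'reel_center') 651 285 308 227 275
('scene', 'spacer_center') 404 252 275 240 258
('scene', 'stand') 1692 215 343 240 308
('side', 'tray') 1822 268 321 178 225
('side', 'crate') 1716 262 322 132 173
('side', 'collar_center') None
('side', 'reel_center') 1871 312 369 222 273
('side', 'spacer_center') 510 339 363 256 286
('side', 'stand') 2906 326 388 207 355
tray ('scene', 'side') [504.6 204.   -0. ] 0.051
tray ('scene',) [504.6 205.3  -0. ] 0.051
tray ('side',) [505.8 204.   -0. ] 0.048
crate ('scene', 'side') [556.1 395.3   0.1] 0.066
crate ('scene',) [555.1 395.9   0.1] 0.09
crate ('side',) [556.3 395.7   0.1] 0.035
stand ('scene', 'side') [ 529.  -263.6   -0.1] 0.239
stand ('scene',) [ 531.  -246.2   -0. ] 0.343
stand ('side',) [ 529.4 -264.7   -0.1] 0.088
collar_center ('scene', 'side') [545.4 -19.3  -0.1] 0.078
collar_center ('scene',) [545.4 -19.3  -0.1] 0.078
reel_center ('scene', 'side') [ 540.3 -104.5   -0.1] 0.288
reel_center ('scene',) [ 542.3 -104.6   -0.1] 0.457
reel_center ('side',) [ 540.2 -105.    -0. ] 0.115
spacer_center ('scene', 'side') [ 535.8 -190.3   -0.1] 0.23
spacer_center ('scene',) [ 524.9 -192.1   -0. ] 0.242
spacer_center ('side',) [ 536.5 -184.5    0. ] 0.156
```

```bash
cat >> h.py <<'E'
from scipy.spatial.transform import Rotation as Rn
BAR=-0.065
def plan(p,ydeg):
    """shift (cm) and turn (deg) in tool axes to bring TCP to p, tool down, tool y axis at world angle ydeg"""
    s=bot.observe();R=np.array(s['tcp_rot']);t=np.radians(ydeg)
    y=np.array([np.cos(t),np.sin(t),0]);z=np.array([0,0,-1.]);D=np.column_stack([np.cross(y,z),y,z])
    np.set_printoptions(precision=2,suppress=True)
    print('t',s['time_s'],'at',s['eef_pos'],'shift',R.T@(np.array(p)-s['eef_pos'])/10,'turn',Rn.from_matrix(R.T@D).as_rotvec(degrees=True),'F',s['ft_force'],'w',s['grip_width'])
E
python3 -c "
from h import *
plan([546,-17,240],-3.7)"
```

```text
t 2.2 at [139.3  609.27 242.26] shift [-53.61 -51.99   0.23] turn [-0.    0.   80.82] F [-0.02 -0.17 -0.88] w 1.0002847690978522
```

Request:
{"method": "servo_tool", "body": {"targets": [[[-53.6,-52,0.2,0,0,80.8,-0.5],[-53.6,-52,0.2,0,0,80.8,-0.5],[-53.6,-52,0.2,0,0,80.8,-0.5],[-53.6,-52,0.2,0,0,80.8,-0.5],[-53.6,-52,0.2,0,0,80.8,-0.5],[-53.6,-52,0.2,0,0,80.8,-0.5],[-53.6,-52,0.2,0,0,80.8,-0.5],[-53.6,-52,0.2,0,0,80.8,-0.5],[-53.6,-52,0.2,0,0,80.8,-0.5],[-53.6,-52,0.2,0,0,80.8,-0.5]]], "newtons": 30}}

```text
time_s: 3.45
eef_pos: [480.5, 83.4, 241.0]
tcp_rot: [[0.064, 0.998, 0.001], [0.998, -0.064, 0.001], [0.001, 0.001, -1.0]]
ft_force: [0.7, 1.2, -0.2]
grip_width: 0.747
gripper_force: 0.0
```

```bash
python3 -c "
from h import *
plan([546,-17,240],-3.7)"
```

```text
t 3.45 at [480.48  83.37 241.03] shift [-9.6   7.18  0.1 ] turn [ 0.05 -0.04  0.05] F [ 0.69  1.23 -0.21] w 0.7473808310108556
```

Request:
{"method": "servo_tool", "body": {"targets": [[[-9.6,7.2,0,0,0,0,-0.5],[-9.6,7.2,0,0,0,0,-0.5],[-9.6,7.2,0,0,0,0,-0.5],[-9.6,7.2,0,0,0,0,-0.5]]]}}

```text
time_s: 3.95
eef_pos: [545.1, -15.1, 240.4]
tcp_rot: [[0.064, 0.998, -0.0], [0.998, -0.064, 0.0], [0.0, -0.0, -1.0]]
ft_force: [-0.1, 0.4, 0.1]
grip_width: 0.752
gripper_force: 0.0
```

```bash
python3 - <<'E'
from h import *
f=grab('wrist','w1.png'); print(-f['R'].T@f['t'] if hasattr(f['R'],'T') else 0)
find(f,['collar_center','reel_center','tray'],2)
np.set_printoptions(precision=3,suppress=True)
r=bot.silhouettes(f,'collar_center')
if r:
    m=r[0]['pixels'];ys,xs=np.nonzero(m);print(m.sum(),xs.min(),xs.max(),ys.min(),ys.max())
    print(fit([(f,m,None)],[box(48,36,117.5,177.5)],(546,-19,-.065),(8,8,.1)))
plan([546,-17,240],-3.7)
E
```

```text
[549.7  50.1 371.8]
5 collar_center 0.63 [548.2 -13.1 169.2] [326.8 255.3]
5 reel_center 0.83 [536.8 -75.3 160.2] [315.3 341.6]
5 tray 0.8 [501.  154.2   8. ] [261.5  30.3]
5793 283 366 221 299
(array([546.196, -20.054,  -0.073]), np.float64(0.11870263253345548))
t 4.2 at [545.11 -14.42 240.81] shift [-0.25  0.1   0.08] turn [ 0.01 -0.02  0.11] F [ 0.4   0.08 -0.99] w 0.7487950826475259
```

View pics/w1.png

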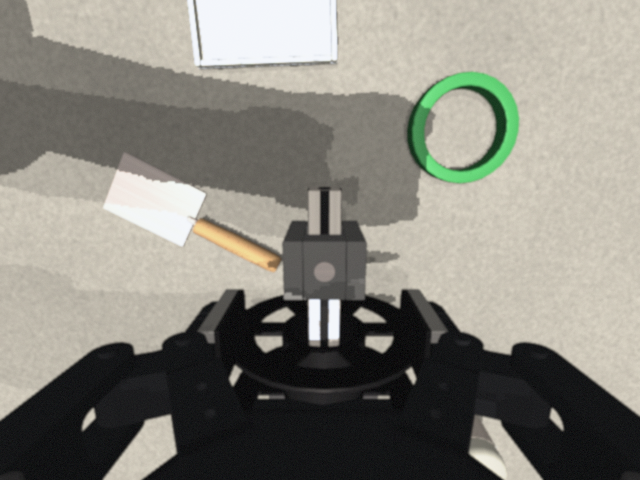

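```bash
python3 - <<'E'
from h import *
f=grab('wrist')
print(ray(f,325,188,160),ray(f,325,188,150), ray(f,310,299,177.5),ray(f,343,299,177.5))
plan([546,-18,150],-3.9)
E
```

```text
[549.7  26.3 160. ] [549.7  25.1 150. ] [536.8 -36.2 177.5] [556.3 -37.5 177.5]
t 4.25 at [545.13 -14.57 240.8 ] shift [-0.34  0.11  9.08] turn [ 0.01 -0.02  0.29] F [ 0.25 -0.3  -1.07] w 0.7449631620958427
```

Request:
{"method": "servo_tool", "body": {"targets": [[[-0.35,0.1,3,0,0,0.3,-0.5],[-0.35,0.1,6,0,0,0.3,-0.5],[-0.35,0.1,8,0,0,0.3,-0.5],[-0.35,0.1,9,0,0,0.3,-0.5],[-0.35,0.1,9,0,0,0.3,0.2],[-0.35,0.1,9,0,0,0.3,0.2],[-0.35,0.1,9,0,0,0.3,0.2],[-0.35,0.1,9,0,0,0.3,0.2]]], "newtons": 30}}

```text
time_s: 5.25
eef_pos: [546.2, -18.9, 151.0]
tcp_rot: [[0.069, 0.998, 0.001], [0.998, -0.069, 0.0], [0.0, 0.001, -1.0]]
ft_force: [0.2, 0.7, -1.1]
grip_width: 0.56
gripper_force: 31.3
```

```bash
python3 -c "
from h import *
plan([555,112,150],-3.7)"
```

```text
t 5.25 at [546.21 -18.92 151.  ] shift [13.12 -0.03  0.1 ] turn [ 0.03 -0.01 -0.28] F [ 0.21  0.65 -1.07] w 0.5600176683074484
```

Request:
{"method": "servo_tool", "body": {"targets": [[[0,0,-0.15,0,0,0,0.2],[1,0,-0.25,0,0,0,0.2],[2.5,0,-0.25,0,0,0,0.2],[4,0,-0.25,0,0,0,0.2],[5.5,0,-0.25,0,0,0,0.2],[7,0,-0.25,0,0,0,0.2],[9,0,-0.25,0,0,0,0.2],[10,0,-0.25,0,0,0,0.2]]], "newtons": 40}}

```text
time_s: 6.25
eef_pos: [553.0, 82.6, 153.1]
tcp_rot: [[0.068, 0.998, -0.0], [0.998, -0.068, 0.0], [0.0, -0.0, -1.0]]
ft_force: [0.6, 1.0, -1.1]
grip_width: 0.558
gripper_force: 44.1
```

```bash
python3 -c "
from h import *
plan([503,166,55],0)"
```

```text
t 6.25 at [553.04  82.58 153.06] shift [ 7.98 -5.56  9.81] turn [-0.   -0.01 -3.9 ] F [ 0.56  0.98 -1.14] w 0.5583328826481891
```

Request:
{"method": "servo_tool", "body": {"targets": [[[3,-2,1,0,0,-2,0.2],[6,-4,3,0,0,-3.9,0.2],[8,-5.5,5.5,0,0,-3.9,0.2],[8,-5.5,8,0,0,-3.9,0.2],[8,-5.5,10,0,0,-3.9,0.2],[8,-5.5,11,0,0,-3.9,0.2],[8,-5.5,11.4,0,0,-3.9,0.2],[8,-5.5,11.4,0,0,-3.9,0.2]]]}}

```text
time_s: 7.25
eef_pos: [503.9, 164.4, 39.4]
tcp_rot: [[0.002, 1.0, 0.0], [1.0, -0.002, 0.0], [0.0, 0.0, -1.0]]
ft_force: [0.1, -0.6, -0.7]
grip_width: 0.559
gripper_force: 44.1
```

```bash
python3 - <<'E'
from h import *
f=grab('side');find(f,['collar_center'],1)
plan([503,166,38.5],0)
E
```

```text
7 collar_center 0.84 [510.  150.8  52.9] [300.5 203.2]
t 7.35 at [504.05 164.49  39.7 ] shift [ 0.15 -0.11  0.12] turn [ 0.05 -0.02 -0.09] F [-0.54  0.52 -1.28] w 0.5566478251281701
```

Request:
{"method": "servo_tool", "body": {"targets": [[[0,0,0.1,0,0,0,0.2],[0,0,0.2,0,0,0,0.2],[0,0,0.2,0,0,0,0.2]]]}}

```text
time_s: 7.72
eef_pos: [504.0, 164.6, 38.1]
tcp_rot: [[0.001, 1.0, 0.0], [1.0, -0.001, 0.001], [0.001, 0.0, -1.0]]
ft_force: [-5.9, -1.0, 20.2]
grip_width: 0.554
gripper_force: 46.7
```

Contact (20 N up). Release and rise, then over to the reel.

Request:
{"method": "servo_tool", "body": {"targets": [[[0,0,0.1,0,0,0,-0.4],[0,0,0.1,0,0,0,-0.4],[0,0,0.1,0,0,0,-0.4],[0,0,-3,0,0,0,-0.4],[0,0,-8,0,0,0,-0.4],[0,0,-14,0,0,0,-0.4],[0,0,-20,0,0,0,-0.4],[0,0,-22,0,0,0,-0.4]]]}}

```text
time_s: 8.72
eef_pos: [504.6, 164.6, 260.6]
tcp_rot: [[0.002, 1.0, 0.004], [1.0, -0.002, 0.002], [0.002, 0.004, -1.0]]
ft_force: [-0.5, -0.9, -0.8]
grip_width: 0.701
gripper_force: 0.0
```

```bash
python3 - <<'E'
from h import *
np.set_printoptions(precision=3,suppress=True)
f=grab('side','s2.png');g=grab('scene')
ms=[]
for n,b,x0 in(('collar_center',[box(48,36,5,65)],(504,165,0)),('reel_center',[cyl(70,-27,27,136)],(540,-105,-.065)),('crate',[box(170,86,0,50)],(556,395,.1))):
    r=bot.silhouettes(f,n); 
    if r: print(n,fit([(f,r[0]['pixels'],None)],b,x0,(15,15,.1)))
r=bot.silhouettes(g,'reel_center')
if r: print(fit([(f,bot.silhouettes(f,'reel_center')[0]['pixels'],None),(g,r[0]['pixels'],None)],[cyl(70,-27,27,136)],(540,-105,-.065),(15,15,.1)))
plan([541,-100,250],86.3)
print(bot.observe()['joint_pos'])
E
```

```text
collar_center (array([504.565, 162.859,  -0.051]), np.float64(0.12039981826442525))
reel_center (array([ 540.145, -105.11 ,   -0.023]), np.float64(0.261739409156472))
crate (array([556.229, 396.873,   0.146]), np.float64(0.17018273659188832))
(array([ 540.092, -104.111,   -0.084]), np.float64(0.3631794103777608))
t 9.075 at [503.26 164.25 256.  ] shift [-26.42   3.81   0.62] turn [ -0.12  -0.01 -86.38] F [ 0.25 -0.86 -0.5 ] w 0.7020157879736824
[-0.88  0.27  0.61  1.85 -0.17  1.08 -0.21]
```

View pics/s2.png

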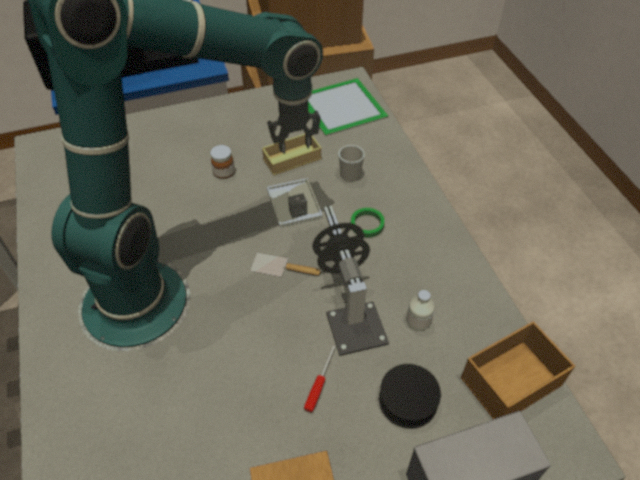

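Request:
{"method": "servo_tool", "body": {"targets": [[[-26.4,3.8,0.6,0,0,-86.4,-0.7],[-26.4,3.8,0.6,0,0,-86.4,-0.7],[-26.4,3.8,0.6,0,0,-86.4,-0.7],[-26.4,3.8,0.6,0,0,-86.4,-0.7],[-26.4,3.8,0.6,0,0,-86.4,-0.7],[-26.4,3.8,0.6,0,0,-86.4,-0.7],[-26.4,3.8,0.6,0,0,-86.4,-0.7],[-26.4,3.8,0.6,0,0,-86.4,-0.7],[-26.4,3.8,0.6,0,0,-86.4,-0.7],[-26.4,3.8,0.6,0,0,-86.4,-0.7]]]}}

```text
time_s: 10.32
eef_pos: [541.0, -99.8, 250.3]
tcp_rot: [[-0.998, 0.065, -0.001], [0.065, 0.998, -0.0], [0.001, -0.0, -1.0]]
ft_force: [-0.3, 0.3, 0.0]
grip_width: 0.853
gripper_force: 0.0
```

```bash
python3 - <<'E'
from h import *
f=grab('wrist','w2.png');find(f,['reel_center','spacer_center'],1)
r=bot.silhouettes(f,'reel_center')
np.set_printoptions(precision=3,suppress=True)
if r: print(fit([(f,r[0]['pixels'],None)],[cyl(70,-27,27,136)],(540,-104,-.065),(10,10,.1)))
plan([540,-104,188],86.3)
print(bot.observe()['joint_pos'])
E
```

```text
10 reel_center 0.6 [ 531.3 -103.5  163.4] [317.  237.9]
10 spacer_center 0.91 [ 532.2 -187.8  161.5] [186.  246.9]
(array([ 541.614, -104.528,   -0.065]), np.float64(0.35871251570646046))
t 10.525 at [541.27 -99.64 250.89] shift [ 0.09 -0.44  6.29] turn [-0.01 -0.02 -0.12] F [-0.8   0.87 -0.26] w 0.8541802102727136
[-0.26  0.3   0.47  1.8  -0.15  1.08  1.77]
```

View pics/w2.png

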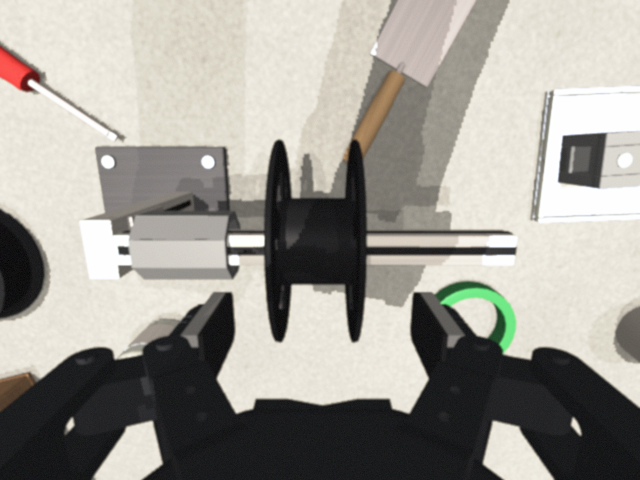

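Request:
{"method": "servo_tool", "body": {"targets": [[[0,-0.45,2.5,0,0,0,-0.7],[0,-0.45,5,0,0,0,-0.7],[0,-0.45,6.2,0,0,0,-0.7],[0,-0.45,6.2,0,0,0,0],[0,-0.45,6.2,0,0,0,0],[0,-0.45,6.2,0,0,0,0],[0,-0.45,6.2,0,0,0,0]]], "newtons": 40}}

```text
time_s: 11.4
eef_pos: [541.2, -104.1, 189.6]
tcp_rot: [[-0.998, 0.064, 0.001], [0.064, 0.998, -0.0], [-0.001, 0.0, -1.0]]
ft_force: [0.5, 0.2, -1.3]
grip_width: 0.623
gripper_force: 43.4
```

Request:
{"method": "servo_tool", "body": {"targets": [[[0,0,-0.7,0,0,0,0],[0,0,-1.4,0,0,0,0],[0,1.5,-1.4,0,0,0,0],[0,4,-1.4,0,0,0,0],[0,7,-1.4,0,0,0,0],[0,10,-1.4,0,0,0,0],[0,13,-1.4,0,0,0,0],[0,16,-1.4,0,0,0,0],[0,18,-1.4,0,0,0,0],[0,19,-1.4,0,0,0,0]]], "newtons": 50}}

```text
time_s: 12.65
eef_pos: [553.1, 86.8, 203.0]
tcp_rot: [[-0.998, 0.063, -0.0], [0.063, 0.998, -0.0], [0.0, -0.0, -1.0]]
ft_force: [0.3, 0.2, -1.8]
grip_width: 0.622
gripper_force: 56.3
```

```bash
python3 - <<'E'
from h import *
plan([556,396,270],97)
f=grab('wrist','w3.png')
E
```

```text
t 12.65 at [553.08  86.82 203.03] shift [ 1.65 30.87 -6.7 ] turn [ -0.    -0.01 -10.6 ] F [ 0.35  0.22 -1.84] w 0.6220285389753264
```

View pics/w3.png

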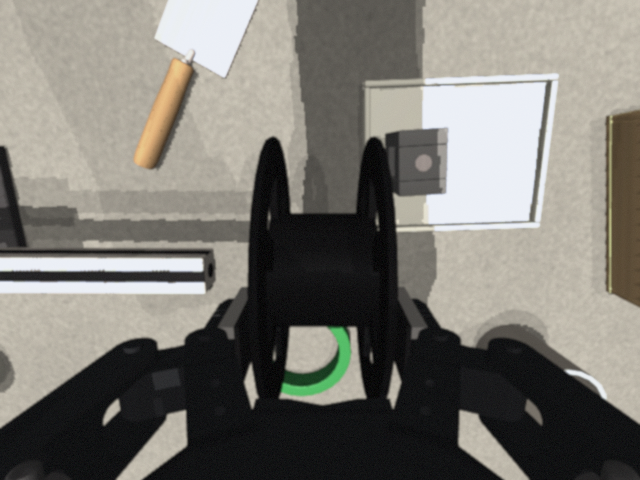

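Request:
{"method": "servo_tool", "body": {"targets": [[[0,2,-1.5,0,0,-1,0],[0.2,5,-2.5,0,0,-2,0],[0.5,9,-2.5,0,0,-4,0],[0.7,13,-2.5,0,0,-6,0],[1,17,-2.5,0,0,-8,0],[1.2,21,-2.5,0,0,-10,0],[1.4,25,-2.5,0,0,-10.6,0],[1.6,28,-2.5,0,0,-10.6,0],[1.6,30,-2.5,0,0,-10.6,0],[1.6,30.8,-2.5,0,0,-10.6,0]]]}}

```text
time_s: 13.95
eef_pos: [557.1, 394.6, 228.4]
tcp_rot: [[-0.993, -0.121, 0.0], [-0.121, 0.993, -0.0], [-0.0, -0.0, -1.0]]
ft_force: [0.4, -0.6, -1.7]
grip_width: 0.622
gripper_force: 56.3
```

```bash
python3 - <<'E'
from h import *
np.set_printoptions(precision=3,suppress=True)
f=grab('wrist','w4.png');g=grab('side');h=grab('scene')
find(f,['crate'],1)
for a in(f,g,h):
    r=bot.silhouettes(a,'crate'); q=bot.silhouettes(a,'reel_center')
    if r: print(r[0]['score'],fit([(a,r[0]['pixels'],cv2.dilate(q[0]['pixels'].astype(np.uint8),np.ones((5,5)))>0 if q else None)],[box(170,86,0,50)],(556,396,.13),(10,10,.1)))
plan([556,396,135],97)
E
```

```text
12 crate 0.96 [502.93  389.238   8.299] [324.639 157.766]
0.67 (array([557.153, 394.701,   0.124]), np.float64(0.010976597066631566))
0.85 (array([554.686, 395.53 ,   0.174]), np.float64(0.02501682302181052))
0.83 (array([556.388, 395.122,   0.137]), np.float64(0.05022753514908651))
t 14.45 at [557.16 393.47 228.27] shift [0.09 0.27 9.33] turn [-0.    0.01 -0.11] F [ 0.44  0.09 -1.43] w 0.6259933808621617
```

View pics/w4.png

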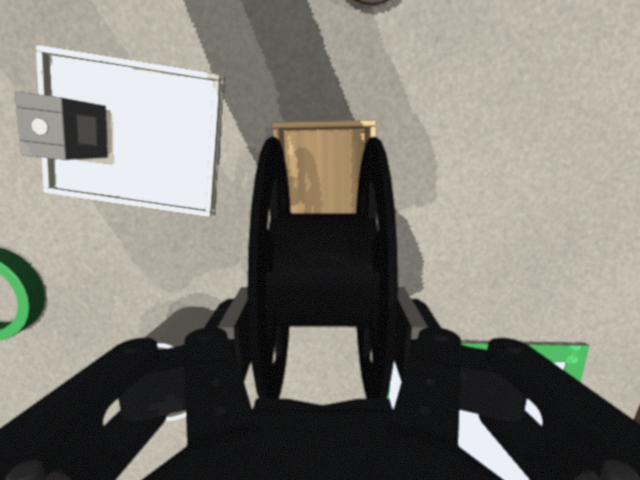

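Request:
{"method": "servo_tool", "body": {"targets": [[[0.1,0.15,2.5,0,0,-0.4,0],[0.1,0.15,5,0,0,-0.4,0],[0.1,0.15,7,0,0,-0.4,0],[0.1,0.15,8.5,0,0,-0.4,0],[0.1,0.15,9.3,0,0,-0.4,0],[0.1,0.15,9.7,0,0,-0.4,0],[0.1,0.15,9.8,0,0,-0.4,0],[0.1,0.15,9.8,0,0,-0.4,0]]]}}

```text
time_s: 15.45
eef_pos: [556.0, 395.4, 130.6]
tcp_rot: [[-0.992, -0.128, 0.001], [-0.128, 0.992, 0.0], [-0.001, 0.0, -1.0]]
ft_force: [0.0, -0.2, -2.4]
grip_width: 0.619
gripper_force: 56.4
```

Request:
{"method": "servo_tool", "body": {"targets": [[[0,0,0.1,0,0,0,0],[0,0,0.15,0,0,0,0],[0,0,0.2,0,0,0,0],[0,0,0.2,0,0,0,0]]]}}

```text
time_s: 15.95
eef_pos: [555.9, 395.2, 128.1]
tcp_rot: [[-0.992, -0.127, 0.0], [-0.127, 0.992, -0.0], [-0.0, -0.0, -1.0]]
ft_force: [1.0, -0.4, -0.4]
grip_width: 0.62
gripper_force: 56.4
```

Request:
{"method": "servo_tool", "body": {"targets": [[[0,0,0.1,0,0,0,0],[0,0,0.1,0,0,0,0]]]}}

```text
time_s: 16.2
eef_pos: [556.0, 395.3, 127.4]
tcp_rot: [[-0.992, -0.127, 0.0], [-0.127, 0.992, 0.0], [-0.0, 0.0, -1.0]]
ft_force: [-1.0, 0.4, 3.6]
grip_width: 0.618
gripper_force: 56.8
```

Request:
{"method": "servo_tool", "body": {"targets": [[[0,0,0,0,0,0,-0.6],[0,0,0,0,0,0,-0.6],[0,0,0,0,0,0,-0.6],[0,0,-2,0,0,0,-0.6],[0,0,-6,0,0,0,-0.6],[0,0,-10,0,0,0,-0.6],[0,0,-13,0,0,0,-0.6],[0,0,-13,0,0,0,-0.6]]]}}

```text
time_s: 17.2
eef_pos: [556.8, 395.7, 261.3]
tcp_rot: [[-0.992, -0.127, 0.004], [-0.127, 0.992, 0.003], [-0.005, 0.003, -1.0]]
ft_force: [0.8, -0.3, 0.2]
grip_width: 0.798
gripper_force: 0.0
```

```bash
python3 - <<'E'
from h import *
np.set_printoptions(precision=3,suppress=True)
f=grab('wrist','w5.png');g=grab('side')
for a in(f,g):
    q=bot.silhouettes(a,'reel_center')
    if q: print(q[0]['score'],fit([(a,q[0]['pixels'],None)],[cyl(70,-27,27,75)],(556,395,.13),(10,10,.1)))
plan([533.5,-185,250],-3.8)
print(bot.observe()['joint_pos'])
E
```

```text
0.72 (array([556.705, 394.867,   0.127]), np.float64(0.37722563718544777))
0.71 (array([555.738, 396.357,   0.237]), np.float64(0.22787335767797312))
t 17.4 at [555.56 395.07 256.7 ] shift [  9.58 -57.25   0.71] turn [ -0.06  -0.01 101.12] F [-0.98  0.64  0.48] w 0.7970226259561216
[-0.84  0.52  0.26  1.45 -0.14  1.19  1.14]
```

View pics/w5.png

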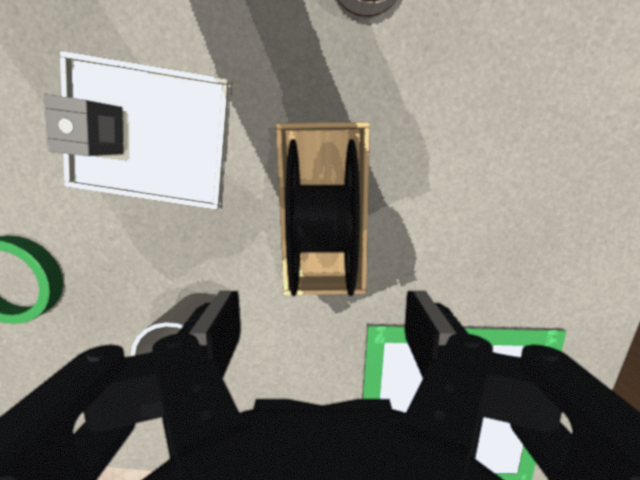

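Request:
{"method": "servo_tool", "body": {"targets": [[[9.5,-57.4,0.7,0,0,101.1,-0.5],[9.5,-57.4,0.7,0,0,101.1,-0.5],[9.5,-57.4,0.7,0,0,101.1,-0.5],[9.5,-57.4,0.7,0,0,101.1,-0.5],[9.5,-57.4,0.7,0,0,101.1,-0.5],[9.5,-57.4,0.7,0,0,101.1,-0.5],[9.5,-57.4,0.7,0,0,101.1,-0.5],[9.5,-57.4,0.7,0,0,101.1,-0.5],[9.5,-57.4,0.7,0,0,101.1,-0.5],[9.5,-57.4,0.7,0,0,101.1,-0.5]]]}}

```text
time_s: 18.65
eef_pos: [533.5, -190.1, 249.9]
tcp_rot: [[0.075, 0.997, -0.001], [0.997, -0.075, -0.001], [-0.001, -0.001, -1.0]]
ft_force: [-0.1, 1.1, -0.6]
grip_width: 0.753
gripper_force: 0.0
```

```bash
python3 - <<'E'
from h import *
np.set_printoptions(precision=3,suppress=True)
f=grab('wrist','w6.png');find(f,['spacer_center'],1)
q=bot.silhouettes(f,'spacer_center')
a=22/np.cos(np.pi/8); oc=np.array([[a*np.cos(t),y,146+a*np.sin(t)] for t in np.pi/8+np.arange(8)*np.pi/4 for y in(-30,30)])
if q: print(q[0]['score'],fit([(f,q[0]['pixels'],None)],[oc],(535,-187,-.065),(10,10,.1)))
plan([535,-187,143],-3.8)
E
```

```text
17 spacer_center 0.87 [ 539.598 -190.924  161.688] [331.435 251.074]
0.93 (array([ 534.688, -191.861,   -0.063]), np.float64(0.0653958392167937))
t 18.8 at [ 534.55 -186.28  249.65] shift [-0.07  0.06 10.66] turn [-0.06  0.01  0.01] F [ 0.45  0.76 -0.46] w 0.7497279618313164
```

Request:
{"method": "servo_tool", "body": {"targets": [[[-0.4,0.05,3,0,0,0,-0.5],[-0.4,0.05,6,0,0,0,-0.5],[-0.4,0.05,9,0,0,0,-0.5],[-0.4,0.05,10.6,0,0,0,-0.5],[-0.4,0.05,10.6,0,0,0,0.3],[-0.4,0.05,10.6,0,0,0,0.3],[-0.4,0.05,10.6,0,0,0,0.3],[-0.4,0.05,10.6,0,0,0,0.3],[-0.4,0.05,10.6,0,0,0,0.3]]], "newtons": 40}}

```text
time_s: 19.92
eef_pos: [535.1, -190.2, 144.5]
tcp_rot: [[0.066, 0.998, 0.0], [0.998, -0.066, -0.0], [-0.0, 0.0, -1.0]]
ft_force: [-1.2, 0.8, 1.4]
grip_width: 0.506
gripper_force: 44.0
```

Request:
{"method": "servo_tool", "body": {"targets": [[[0,0,-0.4,0,0,0,0.3],[1,0,-0.4,0,0,0,0.3],[3,0,-0.4,0,0,0,0.3],[6,0,-0.4,0,0,0,0.3],[9,0,-0.4,0,0,0,0.3],[12,0,-0.4,0,0,0,0.3],[15,0,-0.4,0,0,0,0.3],[18,0,-0.4,0,0,0,0.3],[20,0,-0.4,0,0,0,0.3],[21,0,-0.4,0,0,0,0.3]]]}}

```text
time_s: 21.18
eef_pos: [548.8, 20.5, 148.1]
tcp_rot: [[0.065, 0.998, -0.0], [0.998, -0.065, -0.0], [-0.0, -0.0, -1.0]]
ft_force: [0.2, -0.8, -0.7]
grip_width: 0.508
gripper_force: 43.8
```

Request:
{"method": "servo_tool", "body": {"targets": [[[1,0,0,0,0,0,0.3],[3,0,0,0,0,0,0.3],[5,0,0,0,0,0,0.3],[7,0,0,0,0,0,0.3],[8,0,0,0,0,0,0.3],[8,0,-2,0,0,0,0.3]]]}}

```text
time_s: 21.92
eef_pos: [553.5, 99.7, 167.9]
tcp_rot: [[0.065, 0.998, -0.002], [0.998, -0.065, -0.001], [-0.001, -0.002, -1.0]]
ft_force: [-0.0, 0.5, -1.1]
grip_width: 0.508
gripper_force: 43.7
```

```bash
python3 - <<'E'
from h import *
np.set_printoptions(precision=3,suppress=True)
f=grab('side')
q=bot.silhouettes(f,'tray')
if q: print(q[0]['score'],fit([(f,q[0]['pixels'],None)],[box(130,160,0,16)],(505,204,0),(8,8,.05)))
plan([505,240,100],0)
E
```

```text
0.63 (array([505., 204.,   0.]), np.float64(1.0))
t 22.025 at [555.22  98.53 170.65] shift [13.78 -5.98  7.06] turn [ 0.17 -0.03 -3.83] F [-0.43 -0.27 -1.21] w 0.5097065497122047
```

Request:
{"method": "servo_tool", "body": {"targets": [[[3,-1.5,0,0,0,-1,0.3],[7,-3,0,0,0,-2.5,0.3],[11,-5,1,0,0,-3.8,0.3],[13.5,-5.9,3,0,0,-3.8,0.3],[13.8,-5.9,6,0,0,-3.8,0.3],[13.8,-5.9,9,0,0,-3.8,0.3],[13.8,-5.9,12,0,0,-3.8,0.3],[13.8,-5.9,13.5,0,0,-3.8,0.3],[13.8,-5.9,14.2,0,0,-3.8,0.3],[13.8,-5.9,14.2,0,0,-3.8,0.3]]]}}

```text
time_s: 23.28
eef_pos: [504.8, 240.5, 26.4]
tcp_rot: [[0.0, 1.0, 0.0], [1.0, -0.0, -0.0], [-0.0, 0.0, -1.0]]
ft_force: [0.1, -0.9, -0.8]
grip_width: 0.503
gripper_force: 43.7
```

Request:
{"method": "servo_tool", "body": {"targets": [[[0,0,0.1,0,0,0,0.3],[0,0,0.2,0,0,0,0.3],[0,0,0.3,0,0,0,0.3],[0,0,0.3,0,0,0,0.3]]]}}

```text
time_s: 23.78
eef_pos: [504.7, 241.0, 25.0]
tcp_rot: [[-0.0, 1.0, 0.0], [1.0, 0.0, 0.002], [0.002, 0.0, -1.0]]
ft_force: [-11.3, -4.2, 35.8]
grip_width: 0.504
gripper_force: 47.8
```

Firm contact; ease off, release, rise.

Request:
{"method": "servo_tool", "body": {"targets": [[[0,0,-0.1,0,0,0,0.3],[0,0,-0.1,0,0,0,-0.3],[0,0,-0.1,0,0,0,-0.3],[0,0,-0.1,0,0,0,-0.3],[0,0,-2,0,0,0,-0.3],[0,0,-7,0,0,0,-0.3],[0,0,-13,0,0,0,-0.3],[0,0,-18,0,0,0,-0.3],[0,0,-20,0,0,0,-0.3],[0,0,-20,0,0,0,-0.3]]]}}

```text
time_s: 25.02
eef_pos: [504.9, 240.9, 225.5]
tcp_rot: [[-0.0, 1.0, 0.002], [1.0, 0.0, 0.002], [0.002, 0.002, -1.0]]
ft_force: [0.7, -0.5, -0.7]
grip_width: 0.65
gripper_force: 0.0
```

```bash
python3 - <<'E'
from h import *
f=grab('wrist');g=grab('side');find(f,['collar_center','spacer_center'],1);find(g,['reel_center'],1)
a=f['color'];b=g['color'][100:340,180:420]
im=np.hstack([cv2.resize(a,(480,360)),cv2.resize(b,(320,320)) if 0 else cv2.resize(b,(320,360))]);cv2.imwrite('pics/end.png',im[:,:,::-1])
plan([504,240,230],0)
E
```

```text
19 collar_center 0.74 [503.5 175.4  59.7] [320.  296.4]
19 spacer_center 0.89 [509.6 244.3  41.5] [326.7 217. ]
20 reel_center 0.75 [546.4 374.5  75.7] [290.2 145.4]
t 25.275 at [503.99 240.5  222.43] shift [-0.05  0.   -0.76] turn [-0.06  0.06  0.01] F [-0.55 -0.62 -0.18] w 0.6499373135993334
```

View pics/end.png

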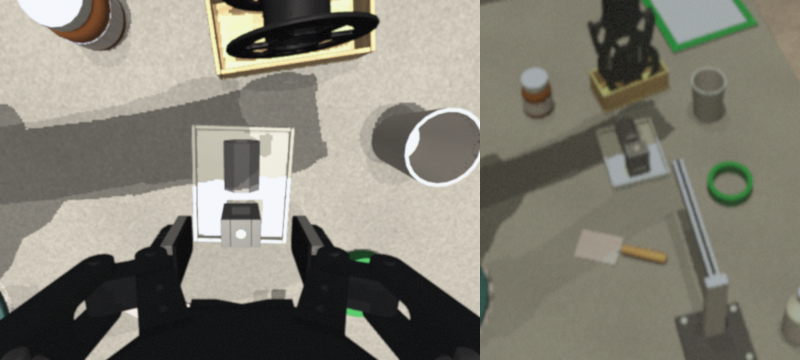

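The picture shows the spacer at about (241,165) and the block at about (241,225), both on the tray floor. The reel stands upright in the crate at about (300,30), the bar is bare, and the gripper is clear of everything.

```bash
python3 -c "
from workcell import bot
print(bot.close_job())"
```

```text
the job is handed in; nothing more can be done
None
```

The bar is clear: the stop block and spacer are side by side on the tray floor, the reel stands on its rim in the crate, and the job was handed in at about 25 s of the 72 s limit; the interface returned no verdict.

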